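Strip the worn sleeve from the spindle sander

TASK

The worn abrasive sleeve has to come off the bench spindle sander. First make the machine safe by tripping its guard switch by hand: gently push the roller arm over, towards the drum, until it clicks, and let it spring back; then slacken the drum's clamp knob, which has a left-hand thread and so unscrews clockwise seen from above, and stop when the engraved line on its pointed end is in line with the engraved line on the table. Now lift the freed sleeve off over the knob and set it down, without dropping it, upright on the floor of the wooden tray beside the other worn sleeve; leave the other things where they stand and the knob at its line.

Things in the scene. Friction and masses are not known exactly. Their poses are not given: they have to be found in the camera images.
- sander: Grey bench spindle sander, fixed. Origin on the bench under the spindle axis; x to its back (motor, up to 95 mm high), y to its left (guard switch), z up. Metal table x -79 to 89 mm, y -89 to 89 mm, top 54 mm above the bench. The knob's screw spreads six rubber-faced jaws inside the sleeve. The spindle is held still by its brake; the engraved arrow shows that it runs clockwise.
- zero_line (a point): Front end of the line engraved on the table, which runs from the drum straight to the front (-x) edge; 77 mm in front of the spindle axis, on the table's top.
- hood_top (a point): Middle of the dust hood's upper edge, 102 mm above the bench. The hood, a bent metal sheet with inner radius 47 and outer radius 53 mm about the spindle axis, stands on the table round the back of the drum, over 1.05 rad to either side of the sander's +x: fingers reach the sleeve's flanks only beside it, so grasp the sleeve from its left and right, not front and back.
- knob (a joint): Turn of the clamp knob in rad, left-hand thread: 0 screwed tight (stop), growing clockwise seen from above (unscrewing); starts at 0 to 0.7. At 2.6 its engraved line meets the table's, its pointed end to the sander's -x. The sleeve is locked below about 1.4 and free (2 mm play all round) from about 2.3; thread ends at 3.2. Needs about 0.2 N m, stays where left, rises 1 mm per rad.
- knob_grip (a point): On the knob's axis (the spindle axis), at mid height of its grip: a black bar 18 mm wide with flat parallel sides, 49 mm long, 20 mm high, on a hub 31 mm across; bar's underside 10 mm below this point, its top 10 mm above. When tight this point is 144 mm above the bench. x runs along the bar away from its pointed end, y across it. The claws under the bar reach up to 132 mm above the bench.
- knob_pointer (a point): Top of the knob's pointed end, where its engraved (white) line ends, 26.5 mm from the axis. The bar narrows over its last 13 mm towards this end.
- guard_switch: Limit switch, a metal box 58 by 32 by 34 mm with black cover on a steel bracket, bolted to the slotted rail on the sander's left; fixed. Origin under the bracket's middle, 49 mm above the bench; z up; its top 80 mm, its arm up to 96 mm above the origin. At rest its roller arm points along its -x; -y is towards the drum. Its place along the rail and its yaw vary.
- switch_arm (a joint): Angle of the roller arm in rad: 0 at rest, growing as the roller goes towards the drum (the switch's -y), about an upright pivot 14 mm in front (-x) of the switch's origin, 50 mm from the roller's centre. Clicks at 0.5 (roller moved 24 mm), mechanical stop at 0.9. Sprung: 1 N at the roller at rest, 3 N at the click; springs back when let go.
- roller (a point): Centre of the black roller at the end of the arm: upright cylinder 21 mm across and 14 mm high, 125 mm above the bench; free air below and outside it.
- sleeve: The worn abrasive sleeve on the drum: dark brown tube 66 mm outside, 59 mm inside, 68 mm high, about 60 g. Origin at the centre of its lower end, z along its axis. On the drum its lower end is 59 mm, its upper edge 127 mm above the bench; six steel claws, up to 32 mm from the axis, hook over that edge until the knob draws them in 2 mm per rad. It must rise 100 mm to pass over the knob.
- tray: Open wooden tray, fixed, 150 (its x) by 250 (its y) by 28 mm high with 7 mm walls and floor; inside 136 by 236 mm. Origin under its centre; floor 7 mm above the origin.
- old_sleeve: The other worn sleeve, same shape and size, standing loose in the tray anywhere along the tray's y; origin at the centre of its lower end.
- edge_roller: Bystander: small steel tool standing upright on the bench at the right side of the sander, 27 mm across, 62 mm high; origin at its foot.
- jar: Bystander: blue polish jar with lid, 79 mm across, 70 mm high, between the sander and the tray; origin at its foot.
- heel_piece: Bystander: flat dark rubber heel, 74 by 74 by 9 mm, lying on the front right corner of the sander's table; origin at the centre of its underside.
Things that resemble listed ones, but are neither listed nor needed, are in the scene too. Leave any green look-alike of the old_sleeve alone.

How it is judged:
By the outcome, as a careful person would: the job done as asked, in the order asked, and still so for the second after the job is handed in, with the robot touching nothing.
It also fails if it takes over 72 s, if anything falls off the work surface, if the arm or the gripper's body presses on something with over 40 N, if the wrist force passes 120 N, or if a joint passes its speed limit or range.

ROBOT

A 7-joint arm with a two-finger parallel gripper is mounted at the origin on a cart in front of the work surface, level with it; the furniture and walls round the work are solid. World frame = base frame: x ahead of the robot, y to its left, z up, the work surface at z = 0. Lengths are in mm, angles in rad, forces in N, time in s.
With the tool pointing down it reaches from about 400 to 875 mm from the base axis. Payload 6.5 kg.
Tool frame: the origin (TCP) lies midway between the tips of the shut fingers; the grasp point (between the pads) lies bot.grip_depth behind it (bot.grip_depth is the distance from the TCP to the grasp point, in mm); z points along the fingers, y is the direction in which the jaws open and shut (so a half turn about z gives the same grasp; the last joint's range is limited). The gripper opens to 88 mm and grips with 3 to 60 N. Pads are 18 mm wide; open, the fingers measure 123 mm over their backs; the gripper's body (75 mm by 187 mm) begins 45 mm behind the grasp point.
Start: joints at [1.22, 0.536, -0.004, 1.538, 0.003, 1.067, -0.071], TCP at [182.624, -623.81, 238.716] pointing down, gripper open.
Joint ranges: [-2.7, 2.7], [-0.37, 2.16], [-1.27, 1.26], [0.24, 2.4], [-1.31, 4.45], [0.19, 1.91], [-2.76, 2.76]. Speed limits (rad/s): [2.39, 2.39, 3.14, 3.14, 3.14, 3.14, 3.14].

INTERFACE

Orientations are given as a unit quaternion [w, x, y, z].
In Python, from rig import bot gives the robot as it stands. The module is installed in compiled form; this text tells all that it offers. Calls block until the motion is done:
- bot.movep(position, orientation): joint-space move of the TCP to a pose.
- bot.move_l(position, vel=150, orientation=None, force_limit=None): straight line of the TCP; orientation=None keeps the orientation; vel is the mean speed in mm/s. With force_limit (N) it stops when the force on the tool has changed by that much, and returns True; else False.
- bot.goto_joints(angles): joint-space move.
- bot.command_gripper(opening): finger opening in mm; the grip force is fixed at half the most; returns when the fingers have stopped.
- bot.pause(seconds).
- bot.solve_ik(position, orientation): joint angles nearest the present ones, or None.
- bot.snapshot(name): name is "scene" or "top" or "wrist"; returns a dict with "image" (384x512x3 uint8, red, green, blue), "mtx" (3x3 intrinsics, pixels), "world_to_cam" (4x4, takes a point from world to camera coordinates); the wrist camera has in their place "mount" (4x4, takes a point from camera to tool coordinates, whose origin is the TCP and whose axes are the flange's). Camera axes: x right, y up, looking along -z (the intrinsics and any distortion apply to the point x, -y, -z); pixel columns grow to the right and rows downward; lengths in mm; the calibration is good to about 2 mm. The wrist camera is an equidistant fisheye: a pixel r from the principal point sees the ray r / f radians off the axis. A picture is of the moment at which its call begins: read the wrist's pose just before it. There is no depth.
A pose or a line that the arm cannot do raises bot.MotionError and nothing moves.
- bot.close_job(): hands the job in, once; it reports no verdict.
Readings, each from a call of its own:
- bot.get_t(): time.
- bot.get_joint_positions(): joint angles.
- bot.get_qd(): joint speeds.
- bot.get_tau(): joint torques, N m.
- bot.get_position(): TCP position.
- bot.get_ee_rot(): TCP orientation.
- bot.get_force(): force on the tool from outside, world axes, zero at the start.
- bot.get_wrist_torque(): the same for the moment, N m.
- bot.get_opening(): finger opening in mm.
Only numpy, scipy, OpenCV 4.12 (cv2) and the standard library are available. Lean on these libraries where they do the work, as an engineer would, in place of code of your own. Each camera call takes 0.05 s, during which the arm holds its last target.

## Working session

There is one attempt and no reset: what is moved stays moved. The work goes in short steps, each a Python script; the robot and the scene stay as the last script left them, time stands still between calls to the robot, and variables do not carry over. Pictures are saved under pics/ and viewed, and the job is handed in when it is done.

```bash
mkdir -p pics; ls
python3 - <<'E'
from rig import bot
import cv2,json,numpy as np
print(bot.get_t(),bot.grip_depth,bot.get_position(),bot.get_ee_rot(),bot.get_opening())
for n in ["scene","top","wrist"]:
    s=bot.snapshot(n); im=s["image"]
    cv2.imwrite(f"pics/{n}0.png",im[:,:,::-1])
    print(n,im.shape,{k:np.round(v,4).tolist() if isinstance(v,np.ndarray) else v for k,v in s.items() if k!="image"})
    np.savez(f"{n}0.npz",**{k:v for k,v in s.items()})
print(bot.get_t())
E
```

```text
pics
0.0 18.700000000000003 [ 182.46606992 -623.24216848  237.85737794] [-8.23498911e-04  9.89871686e-01  1.41962436e-01 -1.83168819e-04] 88.16489058829923
scene (384, 512, 3) {'mtx': [[496.1467, 0.0, 257.464], [0.0, 496.1467, 186.117], [0.0, 0.0, 1.0]], 'world_to_cam': [[-0.4211, -0.9069, 0.0167, 132.4943], [0.4869, -0.2105, 0.8477, -352.7721], [-0.7652, 0.3651, 0.5302, -1197.7833], [0.0, 0.0, 0.0, 1.0]]}
top (384, 512, 3) {'mtx': [[396.1207, 0.0, 258.7233], [0.0, 396.1207, 187.1444], [0.0, 0.0, 1.0]], 'world_to_cam': [[-0.0566, -0.9984, -0.0006, -88.1724], [0.9756, -0.0554, 0.2125, -530.082], [-0.2122, 0.0115, 0.9772, -1118.6805], [0.0, 0.0, 0.0, 1.0]]}
wrist (384, 512, 3) {'mtx': [[297.3186, 0.0, 252.5112], [0.0, 297.3186, 188.8273], [0.0, 0.0, 1.0]], 'mount': [[0.0005, 0.9621, 0.2727, 70.6208], [1.0, -0.0008, 0.001, 0.1341], [0.0012, 0.2727, -0.9621, -146.3663], [0.0, 0.0, 0.0, 1.0]]}
0.15
```

View pics/scene0.png

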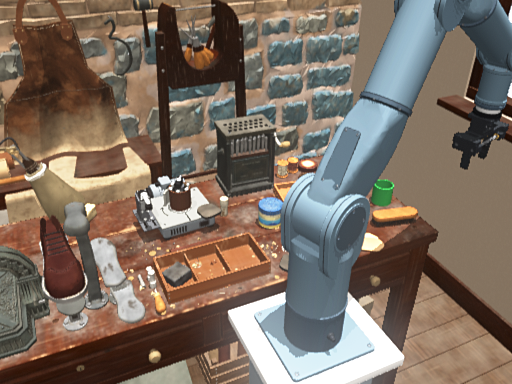

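View pics/top0.png

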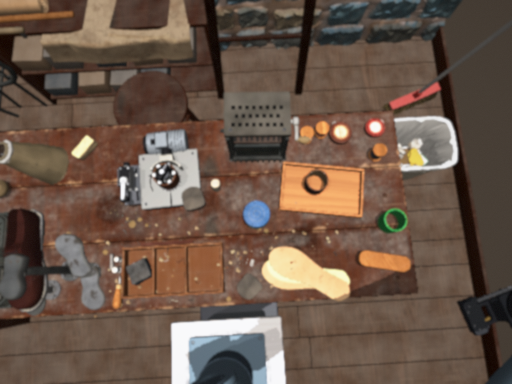

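View pics/wrist0.png

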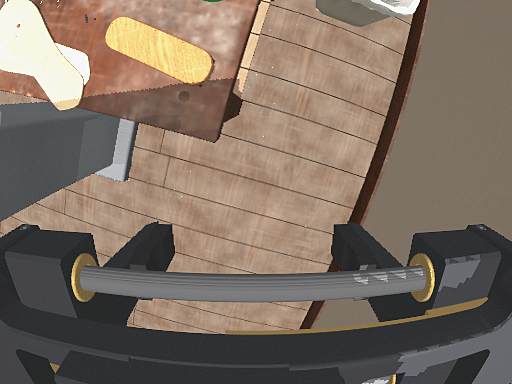

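```bash
cat > h.py <<'E'
import numpy as np,cv2
from scipy.spatial.transform import Rotation as R
def load(n): return dict(np.load(n,allow_pickle=True))
def proj(s,P):
    P=np.atleast_2d(P); c=(s["world_to_cam"][:3,:3]@P.T).T+s["world_to_cam"][:3,3]
    q=np.c_[c[:,0],-c[:,1],-c[:,2]]; u=(s["mtx"]@q.T).T
    return u[:,:2]/u[:,2:]
def ray(s,px):
    d=np.linalg.inv(s["mtx"])@np.array([px[0],px[1],1.]); d=np.array([d[0],-d[1],-d[2]])
    W=s["world_to_cam"]; return -W[:3,:3].T@W[:3,3], W[:3,:3].T@d
def bp(s,px,z):
    o,d=ray(s,px); return o+d*(z-o[2])/d[2]
def wr(s): # wrist cam to world matrix; s has 'pos','rot'
    T=np.eye(4); q=s["rot"]; T[:3,:3]=R.from_quat([q[1],q[2],q[3],q[0]]).as_matrix(); T[:3,3]=s["pos"]
    return T@s["mount"]
def wproj(s,P):
    P=np.atleast_2d(P).astype(float); C=np.linalg.inv(wr(s)); c=(C[:3,:3]@P.T).T+C[:3,3]
    q=np.c_[c[:,0],-c[:,1],-c[:,2]]; r=np.hypot(q[:,0],q[:,1]); th=np.arctan2(r,q[:,2])
    f=s["mtx"][0,0]; return np.c_[s["mtx"][0,2]+f*th*q[:,0]/r, s["mtx"][1,2]+f*th*q[:,1]/r]
def wray(s,px):
    f=s["mtx"][0,0]; d=np.array(px,float)-s["mtx"][:2,2]; r=np.hypot(*d); th=r/f
    d=d/max(r,1e-9)*np.sin(th); v=np.array([d[0],-d[1],-np.cos(th)]); C=wr(s)
    return C[:3,3],C[:3,:3]@v
def wbp(s,px,z):
    o,d=wray(s,px); return o+d*(z-o[2])/d[2]
def snapw(bot,name):
    p=np.array(bot.get_position()); q=np.array(bot.get_ee_rot()); s=bot.snapshot("wrist"); s["pos"]=p; s["rot"]=q
    np.savez(name+".npz",**s); cv2.imwrite(f"pics/{name}.png",s["image"][:,:,::-1]); return s
def crop(im,x0,y0,x1,y1,k,name):
    c=cv2.resize(im[y0:y1,x0:x1,::-1],None,fx=k,fy=k,interpolation=cv2.INTER_CUBIC); cv2.imwrite("pics/"+name,c)
E
python3 - <<'E'
from h import *
t=load("top0.npz"); s=load("scene0.npz")
crop(t["image"],105,120,215,215,7,"c1.png")
crop(t["image"],270,150,420,245,5,"c2.png")
crop(s["image"],125,165,235,250,7,"c3.png")
E
```

```text
(no output)
```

View pics/c1.png

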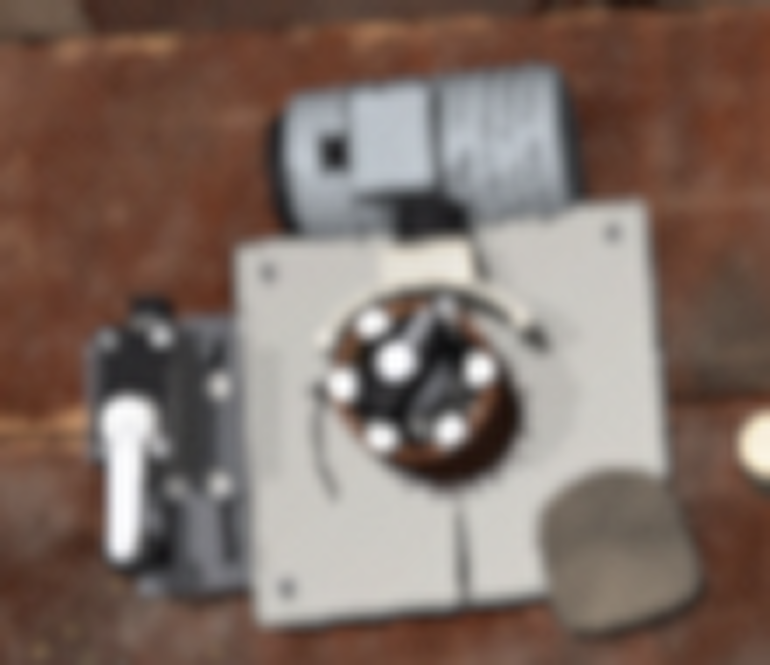

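View pics/c2.png

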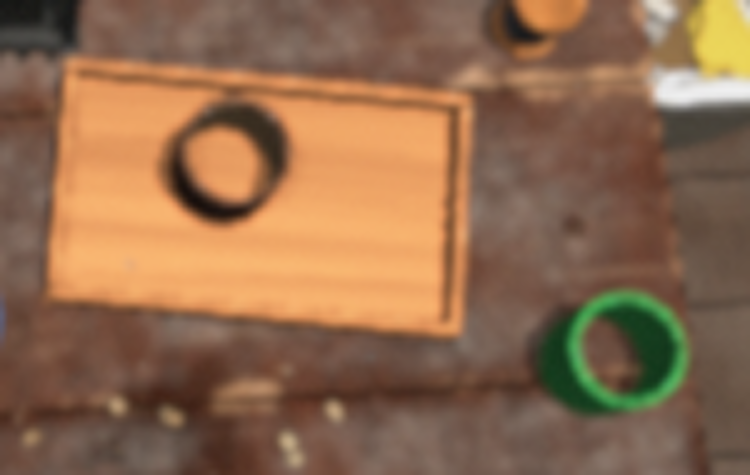

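View pics/c3.png

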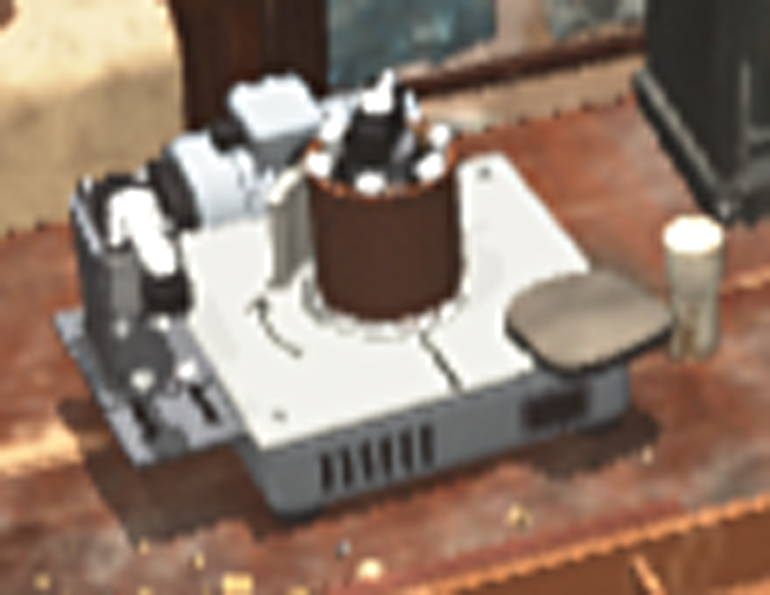

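Run:
```python
from h import *
t=load("top0.npz")
f=lambda x,y:(105+(x+.5)/7-.5,120+(y+.5)/7-.5)
L=[((237,243),54,(89,89)),((648,203),54,(89,-89)),((258,625),54,(-79,89)),((463,605),54,(-77,0))]
A=np.array([bp(t,f(*p),z)[:2] for p,z,_ in L]); B=np.array([l[2] for l in L],float)
print(A)
a=A-A.mean(0); b=B-B.mean(0)
th=np.arctan2((b[:,0]*a[:,1]-b[:,1]*a[:,0]).sum(),(a*b).sum())
Rm=np.array([[np.cos(th),-np.sin(th)],[np.sin(th),np.cos(th)]]); o=A.mean(0)-Rm@B.mean(0)
print("sander",o,th, A-(B@Rm.T+o))
for n,p,z in [("roller",(122,548),132),("pivot",(128,412),140),("heel",(622,550),63)]:
    print(n,bp(t,f(*p),z), Rm.T@(bp(t,f(*p),z)[:2]-o))
g=lambda x,y:(270+(x+.5)/5-.5,150+(y+.5)/5-.5)
for p in [(68,58),(473,96),(463,335),(48,298)]: print("tray",bp(t,g(*p),28))
print("old top", bp(t,g(230,161),75), "edge", [bp(t,g(*p),75) for p in [(172,160),(290,155)]])
print("jar",bp(t,(256,213),70),"edge_roller",bp(t,(215,183),62), "green",bp(t,g(628,350),70))
kt=bp(t,f(425,365),154);print("knob",kt, "disc",bp(t,f(397,360),154),bp(t,f(447,307),154))
print(proj(t,[*o,154]),proj(t,[*o,127]))
```

```text
[[647.28927423 240.14955795]
 [655.30458675  62.05017119]
 [479.18659603 230.02001837]
 [482.82737072 143.9407821 ]]
sander [561.71990306 146.55303836] 0.04773413930337997 [[ 0.91747255  0.45117048]
 [ 0.43933458  0.14903145]
 [ 0.62343265 -1.66207875]
 [-1.98023978  1.06187682]]
roller [499.12426166 261.06582658 132.        ] [-57.06024756 117.36916604]
pivot [552.15313924 256.88612999 140.        ] [ -4.29121139 110.66390371]
heel [500.80631243  75.2166299   63.        ] [-64.2480956  -68.34859843]
tray [ 608.06180094 -198.43842387   28.        ]
tray [ 569.75557642 -445.26127905   28.        ]
tray [ 422.86990062 -422.56269167   28.        ]
tray [ 459.29421461 -175.99870605   28.        ]
old top [ 526.8741248  -285.08916651   75.        ] edge [array([ 529.39982212, -251.21177576,   75.        ]), array([ 528.47893778, -320.52115542,   75.        ])]
jar [ 445.4245598  -105.69104229   70.        ] edge_roller [543.02321037  10.59772066  62.        ] green [ 403.53706424 -505.1928148    70.        ]
knob [560.88691954 136.325019   154.        ] disc [563.53263172 147.26294253 154.        ] [583.97134022 127.53141641 154.        ]
[[161.54792038 171.62528978]] [[163.85874932 174.03709636]]
```

Run:
```python
from h import *
from rig import bot
t=load("top0.npz")
for p in [(226,92),(290,94),(229,158),(287,158)]: print([bp(t,p,z).round() for z in (0,150,250)])
def qd(yaw): # tool down, tool x at world angle yaw
    return [0,np.cos(yaw/2),np.sin(yaw/2),0]
for P,y in [((480,-50,400),.0),((545,146,300),0.0478),((545,146,300),.0478+np.pi),((510,-350,330),-.15),((562,146,136),-0.7),((562,146,136),-0.7-2.4),((562,146,136),-0.7+np.pi),((562,146,136),-0.7+np.pi-2.4)]:
    r=bot.solve_ik(P,qd(y)); print(P,y,None if r is None else np.round(r,2))
```

```text
[array([862., -29.,   0.]), array([789., -39., 150.]), array([740., -45., 250.])]
[array([ 843., -239.,    0.]), array([ 772., -222.,  150.]), array([ 725., -211.,  250.])]
[array([636., -30.,   0.]), array([591., -39., 150.]), array([561., -46., 250.])]
[array([ 626., -213.,    0.]), array([ 582., -200.,  150.]), array([ 553., -191.,  250.])]
(480, -50, 400) 0.0 [ 0.47  0.14 -0.51  1.72  0.07  1.3  -1.62]
(545, 146, 300) 0.0478 [ 0.23  0.43 -0.76  1.67  0.31  1.17 -2.13]
(545, 146, 300) 3.189392653589793 [ 0.45  0.57 -1.13  1.66  0.54  1.26  0.83]
(510, -350, 330) -0.15 [ 0.56  0.41 -0.04  1.52  0.02  1.22 -1.21]
(562, 146, 136) -0.7 [-0.85  0.66  0.72  1.84 -0.56  0.86 -2.12]
(562, 146, 136) -3.0999999999999996 [ 0.25  0.7  -0.82  1.77  0.62  0.95  0.78]
(562, 146, 136) 2.441592653589793 [ 0.23  0.69 -0.79  1.77  0.6   0.94  0.06]
(562, 146, 136) 0.04159265358979303 [ 0.01  0.59 -0.46  1.78  0.34  0.84 -2.14]
```

```bash
cat >> h.py <<'E'
def qd(yaw): return [0,np.cos(yaw/2),np.sin(yaw/2),0]
E
python3 - <<'E'
from h import *
from rig import bot
y=1.6
bot.movep([470,-60,420],qd(y)); print(bot.get_t())
bot.movep([555,160,310],qd(y)); print(bot.get_t(),bot.get_position(),bot.get_joint_positions(),bot.get_force())
snapw(bot,"w1")
E
```

```text
2.4917
3.5083 [555.59993605 158.30892251 310.32362757] [ 0.2187094   0.45180058 -0.78306948  1.62019227  0.33669393  1.20966447
 -0.60754439] [ 0.10389795 -0.2681177  -0.28541964]
```

View pics/w1.png

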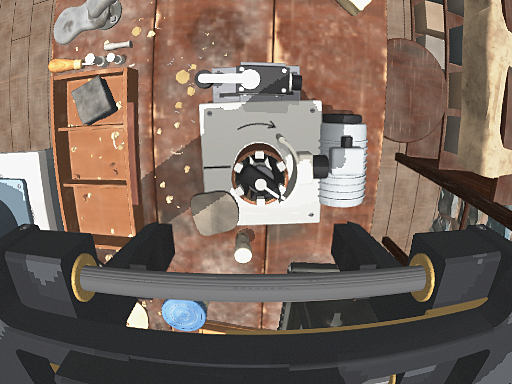

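Run:
```python
from h import *
t=load("w1.npz")
crop(t["image"],185,55,335,165,5,"c4.png")
crop(t["image"],190,130,330,240,5,"c5.png")
print(wproj(t,[[561.7,146.5,146],[552-50,257,125],[561.7,146.5,127]]))
```

```text
[[257.31319573 183.66050983]
 [205.90649962  80.86929961]
 [257.0473076  179.40440392]]
```

View pics/c4.png

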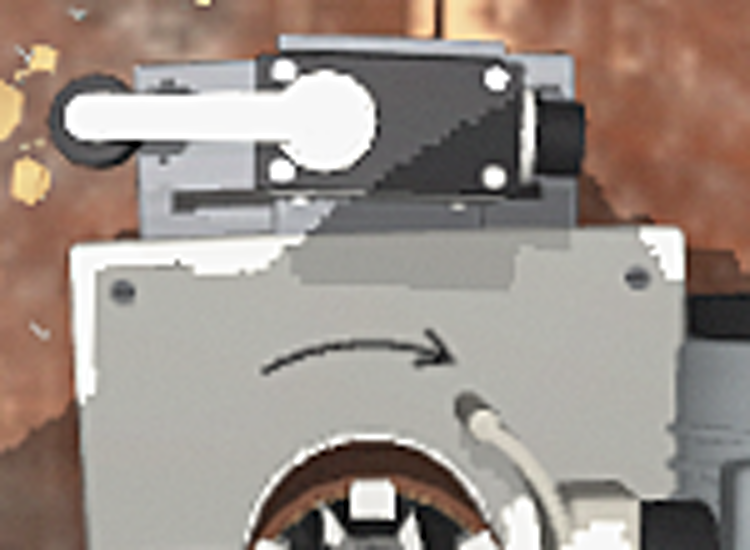

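View pics/c5.png

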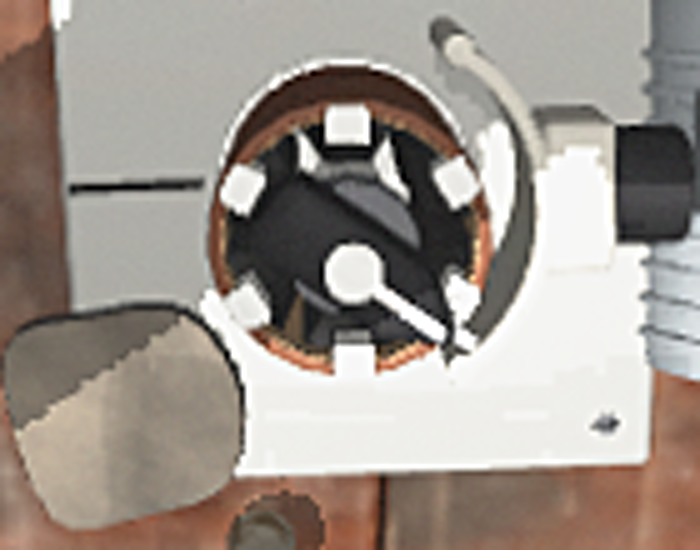

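Run:
```python
from h import *
t=load("w1.npz")
f=lambda x,y:(185+(x+.5)/5-.5,55+(y+.5)/5-.5)
g=lambda x,y:(190+(x+.5)/5-.5,130+(y+.5)/5-.5)
L=[(f(683,228),54,(89,89)),(f(72,243),54,(-79,89)),(g(72,188),54,(-77,0)),(g(648,460),54,(89,-89))]
A=np.array([wbp(t,p,z)[:2] for p,z,_ in L]); B=np.array([l[2] for l in L],float)
a=A-A.mean(0); b=B-B.mean(0)
th=np.arctan2((b[:,0]*a[:,1]-b[:,1]*a[:,0]).sum(),(a*b).sum())
Rm=np.array([[np.cos(th),-np.sin(th)],[np.sin(th),np.cos(th)]]); o=A.mean(0)-Rm@B.mean(0)
print("sander",o,th, A-(B@Rm.T+o))
for n,p,z in [("roller",f(97,121),132),("pivot",f(325,120),145),("disc",g(355,272),154.3),("ptr",g(460,350),154.3),("heel",g(125,415),63)]:
    w=wbp(t,p,z)[:2]; print(n,w,Rm.T@(w-o))
# claws: sleeve top circle
for p in [(212,240),(493,240),(350,103),(352,375)]: print(wbp(t,g(*p),127)[:2])
```

```text
sander [564.83245684 148.77041378] 0.060100386678500574 [[-1.11686473 -0.86000989]
 [ 1.29173687 -0.30095973]
 [ 1.01363877 -0.20519831]
 [-1.18851091  1.36616793]]
roller [500.95227167 258.71990969] [-57.16082063 113.58789678]
pivot [550.42923228 258.02292427] [ -7.81505379 109.9203751 ]
disc [564.96778801 148.41971537] [ 0.1140224  -0.35819379]
ptr [588.10221557 131.76828839] [ 22.20652626 -18.36910804]
heel [504.55198741  80.50990232] [-64.27164782 -64.51656924]
[533.03659812 147.85303516]
[597.34867468 149.66756941]
[563.5085292  180.24639825]
[566.12739704 116.21773682]
```

Run:
```python
from h import *
from rig import bot
q=qd(np.pi)
bot.movep([501,315,230],q); bot.command_gripper(0)
print(bot.get_t(),bot.get_opening())
bot.move_l([501,315,114],vel=120)
print(bot.get_t(),bot.get_position(),bot.get_force())
r=bot.move_l([501,270,114],vel=40,force_limit=0.9)
print(r,bot.get_t(),bot.get_position(),bot.get_force())
snapw(bot,"w2"); s=bot.snapshot("top"); crop(s["image"],95,140,185,225,6,"t2.png")
```

```text
5.8333 0.3072152804356128
6.95 [501.40982919 315.49102598 114.80335526] [0.17536819 0.31590752 0.22322094]
True 7.7417 [500.98294348 281.4552753  113.50031793] [0.23918344 0.72729925 1.79794212]
```

View pics/w2.png

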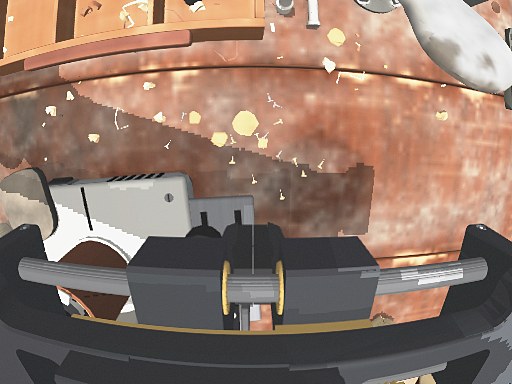

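View pics/t2.png

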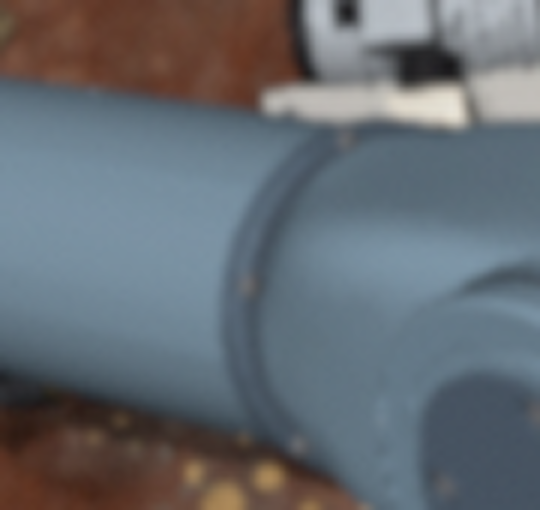

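Run:
```python
from h import *
from rig import bot
for y in (276,271,266,262,259):
    bot.move_l([501,y,114],vel=40)
    bot.pause(0.1)
    F=np.mean([bot.get_force() for _ in range(4)],0)
    print(bot.get_t(),np.round(bot.get_position(),1),F.round(2))
snapw(bot,"w3")
```

```text
8.25 [500.7 276.2 113.9] [-0.47  1.09 -0.01]
8.625 [500.9 271.  114. ] [-1.28  1.71 -1.31]
9.0 [501.3 266.1 114.1] [ 0.24  2.91 -0.31]
9.35 [501.5 262.3 114.3] [1.77 3.5  1.46]
9.7 [501.4 259.5 114.3] [2.74 3.38 1.07]
```

View pics/w3.png

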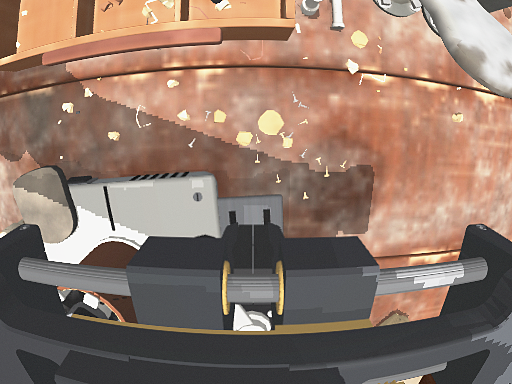

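Run:
```python
from h import *
from rig import bot
for y in (256,254):
    bot.move_l([501,y,114],vel=30)
    bot.pause(0.15)
    F=np.mean([bot.get_force() for _ in range(4)],0)
    print(bot.get_t(),np.round(bot.get_position(),1),F.round(2))
snapw(bot,"w4"); 
s=bot.snapshot("scene"); crop(s["image"],105,150,235,250,6,"s4.png")
```

```text
10.15 [501.3 256.8 114.4] [2.58 5.22 1.92]
10.55 [501.5 255.1 114.4] [4.3  5.88 2.06]
```

View pics/s4.png

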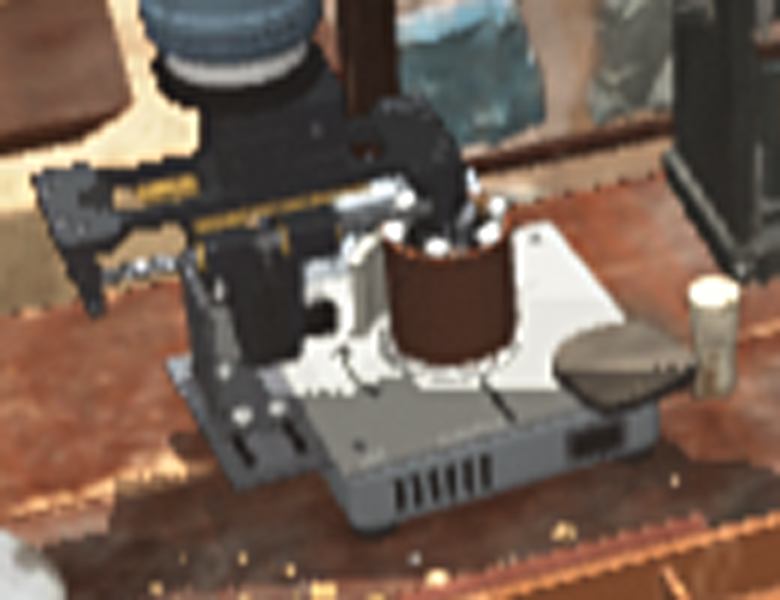

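Run:
```python
from h import *
s=load("scene0.npz")
P=bp(s,(105+320/6,150+315/6),125); print(P)
for a in (.5,.6,.7,.8,.9):
    print(a, ((proj(s,[550.4-50*np.cos(a),258-50*np.sin(a),125])-[105,150])*6).round(), (550.4-50*np.cos(a),258-50*np.sin(a)))
print(((proj(s,[500.4,258.7,125])-[105,150])*6).round())
```

```text
[508.39745699 228.91739552 125.        ]
0.5 [[311. 319.]] (np.float64(506.52087190548133), np.float64(234.02872306978986))
0.6 [[318. 315.]] (np.float64(509.13321925451606), np.float64(229.76787633024824))
0.7 [[324. 310.]] (np.float64(512.1578906357755), np.float64(225.78911563811545))
0.8 [[330. 304.]] (np.float64(515.5646645326417), np.float64(222.13219545502386))
0.9 [[334. 299.]] (np.float64(519.3195015864668), np.float64(218.83365451862582))
[[263. 337.]]
```

Run:
```python
from h import *
from rig import bot
bot.move_l([501,252,114],vel=30)
bot.pause(0.2)
print(bot.get_t(),np.round(bot.get_position(),1),np.round(bot.get_force(),2))
s=bot.snapshot("scene"); crop(s["image"],105,150,235,250,6,"s5.png")
bot.move_l([501,300,114],vel=80)
bot.move_l([501,315,230],vel=200)
print(bot.get_t())
y=2.5
bot.movep([564,180,300],qd(1.6)); bot.command_gripper(60)
print(bot.get_t(),bot.get_opening())
snapw(bot,"w5")
```

```text
11.1 [501.7 253.4 114.5] [5.06 5.04 0.46]
12.6333
14.6083 59.98592401855646
```

View pics/s5.png

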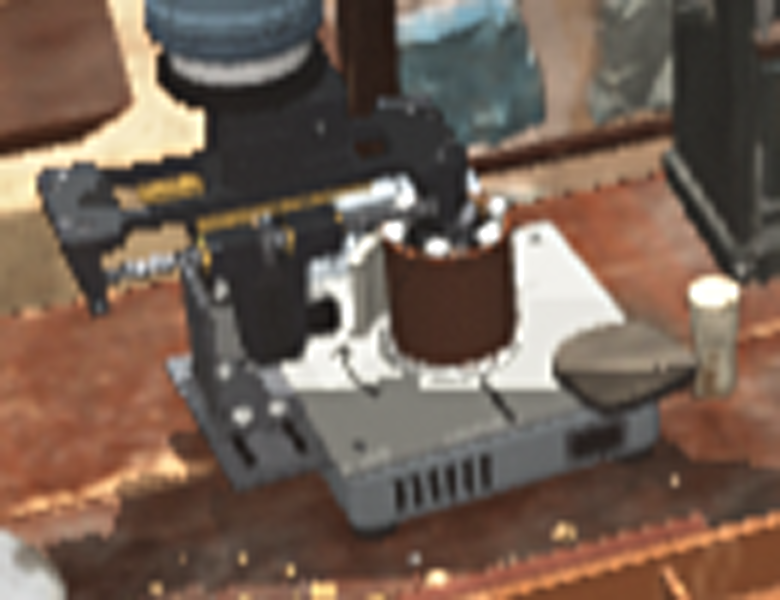

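View pics/w5.png

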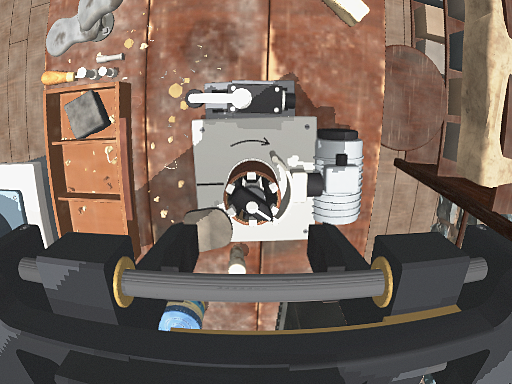

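Run:
```python
from h import *
t=load("w5.npz")
crop(t["image"],185,150,325,250,5,"c6.png")
```

```text
(no output)
```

View pics/c6.png

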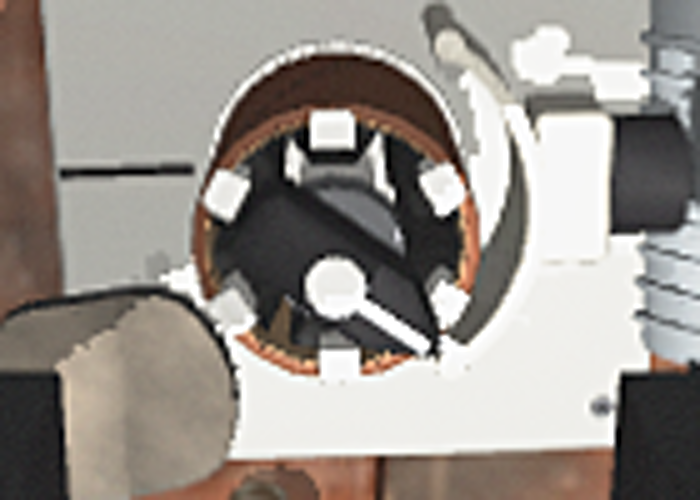

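Run:
```python
from h import *
t=load("w5.npz")
g=lambda x,y:(185+(x+.5)/5-.5,150+(y+.5)/5-.5)
P={n:wbp(t,g(*p),z)[:2] for n,p,z in [("disc",(335,288),154.3),("ptr",(437,352),154.3),("z0",(62,173),54),("z1",(192,167),54),("sl",(194,243),127),("sr",(480,243),127),("st",(332,102),127),("sb",(338,375),127)]}
for k,v in P.items(): print(k,v)
c=P["disc"]; d=P["ptr"]-c; e=c-P["z0"]; print("ptr yaw",np.arctan2(d[1],d[0]),np.hypot(*d),"sander yaw",np.arctan2(e[1],e[0]),np.hypot(*e)); e=P["z1"]-P["z0"]; print(np.arctan2(e[1],e[0]))
```

```text
disc [564.49857739 147.80382088]
ptr [586.47371009 134.05806461]
z0 [488.83145143 143.73029835]
z1 [525.07053428 146.45357058]
sl [532.51942465 147.99534687]
sr [597.1338671  149.92188215]
st [562.784014   181.40026656]
sb [566.00272981 116.81998305]
ptr yaw -0.5589689495755585 25.920113280444966 sander yaw 0.053782855278250365 75.77669521078896
0.07500640462140004
```

Run:
```python
from h import *
from rig import bot
y=2.55; c=[564.6,148.4]
bot.movep([*c,220],qd(y)); print(bot.get_t(),np.round(bot.get_joint_positions(),2))
print(bot.move_l([*c,135.5],vel=120,force_limit=10), bot.get_position(), bot.get_force())
bot.command_gripper(10)
print(bot.get_t(),bot.get_opening(),bot.get_force(),bot.get_wrist_torque(),bot.get_position())
```

```text
15.4833 [ 0.31  0.62 -0.92  1.7   0.54  1.1   0.2 ]
False [565.05723203 148.80175062 136.191919  ] [0.09412538 0.1762608  1.08077926]
17.0417 17.570013573118516 [-1.36800149 -2.08352444  4.24614083] [-0.4579859   0.26654822 -0.01631114] [564.36507328 147.95989871 135.55598139]
```

Run:
```python
from h import *
from rig import bot
c=[564.5,148.2]
y=2.55; k0=0.1
for yy in np.linspace(2.55,0.056,9)[1:5]:
    t0=bot.get_t()
    bot.movep([*c,135.5+(2.55-yy)],qd(yy))
    q=bot.get_ee_rot(); 
    print(round(bot.get_t()-t0,2),round(yy,3),round(2*np.arctan2(q[2],q[1]),3),np.round(bot.get_position(),1),np.round(bot.get_force(),1),np.round(bot.get_wrist_torque(),2),round(bot.get_opening(),1),round(bot.get_joint_positions()[6],2))
```

```text
0.37 2.238 2.243 [564.3 147.9 135.9] [-2.3 -2.9  3.8] [-0.41  0.29 -0.11] 17.5 -0.13
0.37 1.926 1.933 [564.4 147.9 136.2] [-3.9 -2.6  4.3] [-0.67  0.46 -0.12] 17.8 -0.4
0.37 1.615 1.622 [564.3 147.9 136.4] [-4.  -3.1  5.7] [-0.8   0.59 -0.16] 17.8 -0.67
0.37 1.303 1.312 [564.3 147.9 136.7] [-2.5 -3.1  6.1] [-0.79  0.63 -0.11] 17.6 -0.94
```

Run:
```python
from h import *
from rig import bot
c=[564.5,148.2]
for yy in np.linspace(2.55,0.056,9)[5:]:
    t0=bot.get_t()
    bot.movep([*c,135.5+(2.55-yy)],qd(yy))
    q=bot.get_ee_rot(); 
    print(round(bot.get_t()-t0,2),round(yy,3),round(2*np.arctan2(q[2],q[1]),3),np.round(bot.get_position(),1),np.round(bot.get_force(),1),np.round(bot.get_wrist_torque(),2),round(bot.get_opening(),1),round(bot.get_joint_positions()[6],2))
bot.pause(0.2); q=bot.get_ee_rot();print(2*np.arctan2(q[2],q[1]))
bot.command_gripper(45)
q=bot.get_ee_rot();print(2*np.arctan2(q[2],q[1]),bot.get_force())
bot.move_l([564.5,148.2,240],vel=150)
print(bot.get_t())
bot.movep([564,180,300],qd(1.6)); snapw(bot,"w6"); print(bot.get_t())
s=load("w6.npz"); crop(s["image"],170,130,330,250,5,"c7.png")
```

```text
0.37 0.991 1.0 [564.3 147.9 137. ] [-3.2 -3.9  6.1] [-0.83  0.75 -0.15] 17.7 -1.21
0.37 0.68 0.688 [564.2 147.9 137.3] [-3.6 -4.   7.5] [-0.85  0.75 -0.18] 17.8 -1.47
0.36 0.368 0.377 [564.2 147.9 137.6] [-4.7 -4.1  7.2] [-0.83  0.79 -0.12] 17.8 -1.74
0.36 0.056 0.065 [564.2 147.9 137.9] [-4.2 -3.1  7.4] [-0.81  0.86 -0.12] 17.6 -2.01
0.06537690522278447
0.05683251975500687 [ 0.9988774   0.54167071 -0.72852198]
21.5667
22.8667
```

View pics/c7.png

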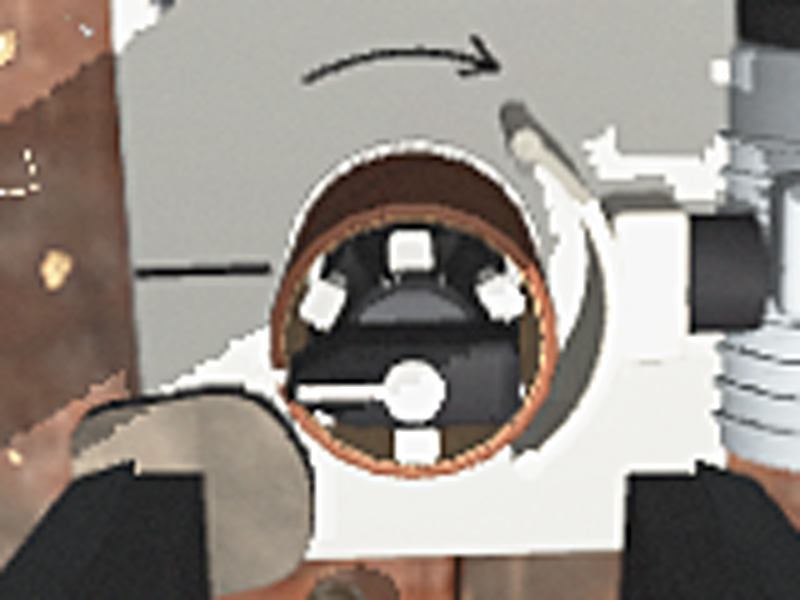

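Run:
```python
from h import *
t=load("w6.npz")
g=lambda x,y:(170+(x+.5)/5-.5,130+(y+.5)/5-.5)
P={n:wbp(t,g(*p),z)[:2] for n,p,z in [("disc",(415,392),156.6),("ptr",(300,393),156.6),("z0",(137,272),54),("z1",(268,268),54),("fl",(125,240),54),("sl",(274,335),127),("sr",(555,335),127),("st",(412,206),127),("sb",(415,476),127)]}
for k,v in P.items(): print(k,v)
a=lambda u,v: np.arctan2(*(P[v]-P[u])[::-1])
print("knob",a("ptr","disc"),"line",a("z0","z1"),a("z0","disc"))
```

```text
disc [565.08521789 147.71485221]
ptr [541.34780222 146.76764086]
z0 [488.38663799 143.94219111]
z1 [524.84402553 146.06520088]
fl [485.19230674 152.9503766 ]
sl [533.23579126 149.86614835]
sr [596.4665385  151.69069208]
st [563.46525549 180.37861089]
sb [565.94429862 116.56256137]
knob 0.03988256711802717 line 0.05816694644374396 0.04914853570781294
```

Run:
```python
from h import *
from rig import bot
c=[564.7,148.6]; y=0.055
bot.command_gripper(88)
bot.movep([*c,230],qd(y)); print(bot.get_t(),np.round(bot.get_joint_positions(),2),bot.get_opening())
print(bot.move_l([*c,103],vel=110,force_limit=8), bot.get_position(), bot.get_force())
snapw(bot,"w7")
bot.command_gripper(55)
print(bot.get_t(),bot.get_opening(),bot.get_force(),bot.get_wrist_torque(),bot.get_position())
```

```text
24.8917 [-0.11  0.45 -0.3   1.71  0.15  1.   -1.98] 87.92061798116741
False [565.26587969 148.78403464 103.70395618] [ 0.27797623 -0.50703579 -0.90794269]
26.7167 65.87587978831004 [-0.18786499 -0.52797605  3.0184067 ] [-0.03431896  0.09085387  0.00784456] [564.82971668 148.57373549 103.21438727]
```

View pics/w7.png

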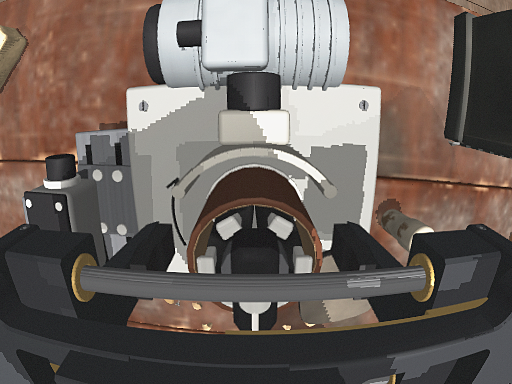

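Run:
```python
from h import *
from rig import bot
c=[564.7,148.5]
for z,v in ((110,30),(150,60),(215,80),(240,100)):
    r=bot.move_l([*c,z],vel=v,force_limit=10)
    print(r,bot.get_t(),np.round(bot.get_position(),1),np.round(bot.get_force(),2),bot.get_opening())
    if r: break
snapw(bot,"w8")
```

```text
False 27.1 [564.8 148.6 110.2] [-0.53 -0.43 -1.47] 65.24266804179787
False 27.9167 [564.5 148.4 149.8] [ 0.57  0.22 -0.62] 65.61568162311977
False 28.8833 [564.3 148.3 214.5] [ 0.06 -0.95 -0.63] 66.04764395166607
False 29.2833 [564.8 148.5 240. ] [-0.4  -0.44 -1.06] 65.50597499649929
```

View pics/w8.png

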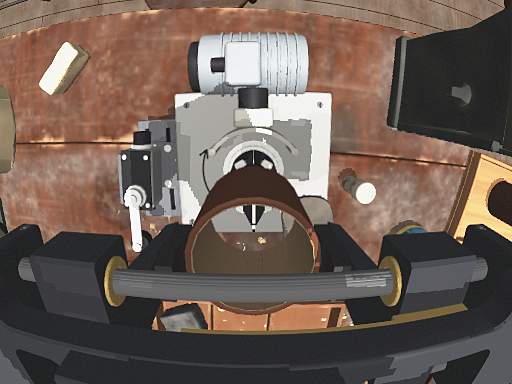

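Run:
```python
from h import *
from rig import bot
bot.movep([455,80,300],qd(0.05))
bot.movep([430,-130,310],qd(0.05))
bot.movep([420,-310,310],qd(0.05))
print(bot.get_t(),bot.get_opening(),np.round(bot.get_joint_positions(),2))
snapw(bot,"w9");
```

```text
31.5667 65.58195766652601 [ 0.55  0.24 -0.    1.79 -0.    1.11 -0.97]
```

View pics/w9.png

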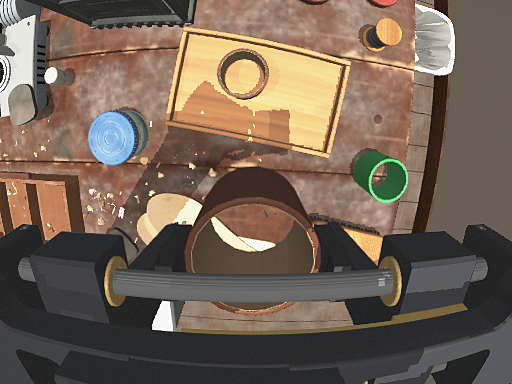

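Tray clearly visible with the dark old sleeve at (243,74); the green look-alike at (382,177) stands outside the tray.

Run:
```python
from h import *
t=load("w9.npz"); crop(t["image"],155,20,360,165,3.8,"c9.png")
```

```text
(no output)
```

View pics/c9.png

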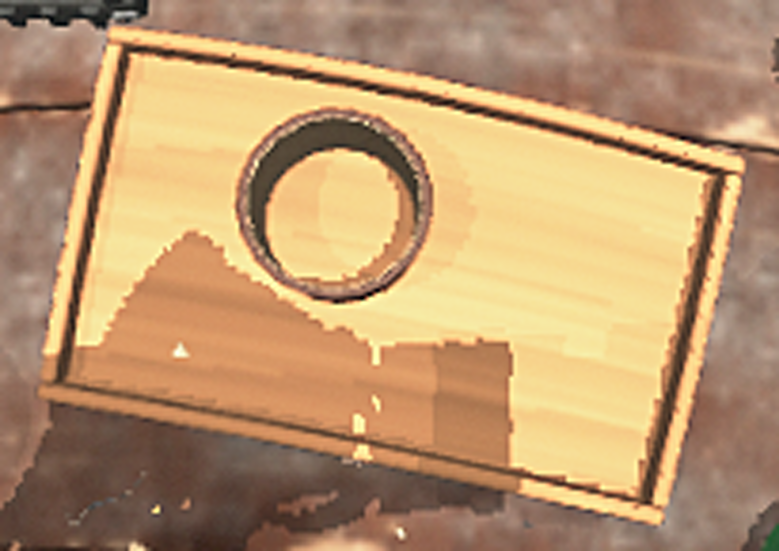

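```bash
cat > tr.py <<'E'
from h import *
t=load("w9.npz")
g=lambda x,y:(155+(x+.5)/3.8-.5,20+(y+.5)/3.8-.5)
L=[((113,27),(75,125)),((745,158),(75,-125)),((660,522),(-75,-125)),((42,395),(-75,125))]
A=np.array([wbp(t,g(*p),28)[:2] for p,_ in L]); B=np.array([l[1] for l in L],float)
a=A-A.mean(0); b=B-B.mean(0)
th=np.arctan2((b[:,0]*a[:,1]-b[:,1]*a[:,0]).sum(),(a*b).sum())
Rm=np.array([[np.cos(th),-np.sin(th)],[np.sin(th),np.cos(th)]]); o=A.mean(0)-Rm@B.mean(0)
# sleeve top circle: edges
E=np.array([wbp(t,g(*p),75)[:2] for p in [(238,205),(432,205),(335,108),(335,300)]])
old=np.array([(E[2,0]+E[3,0])/2,(E[0,1]+E[1,1])/2])
E
python3 - <<'E'
from tr import *
print(o,th,A-(B@Rm.T+o)); print(E,old,Rm.T@(old-o))
for ty in (-55,-62): print(o+Rm@[0,ty], o+Rm@[5,ty])
E
```

```text
[ 517.19270145 -309.73633618] -0.1512032844670964 [[-1.83004471 -1.20702294]
 [-0.70814263  1.47462391]
 [ 1.30124768  1.94887282]
 [ 1.23693967 -2.21647379]]
[[ 532.37534502 -256.91262885]
 [ 535.2281827  -321.28141371]
 [ 566.94193693 -287.42063168]
 [ 501.26453048 -290.87094964]] [ 534.10323371 -289.09702128] [13.60873778 22.95102779]
[ 508.90817262 -364.10881619] [ 513.85112535 -364.86195517]
[ 507.85377804 -371.02895001] [ 512.79673077 -371.78208899]
```

Run:
```python
from tr import *
from rig import bot
p=o+Rm@[6,-60]; y=th+np.pi/2; print(p)
bot.movep([*p,240],qd(y)); print(bot.get_t(),bot.get_position(),np.round(bot.get_joint_positions(),2))
bot.move_l([*p,75],vel=110); bot.pause(.3)
print(bot.get_t(),bot.get_position(),bot.get_force())
r=bot.move_l([*p,49.5],vel=20,force_limit=4)
print(r,bot.get_t(),bot.get_position(),bot.get_force(),bot.get_opening())
snapw(bot,"w10")
s=bot.snapshot("scene"); crop(s["image"],230,150,400,270,4.6,"s10.png")
```

```text
[ 514.08657691 -369.9555357 ]
32.7833 [ 514.42581546 -369.12146027  240.38083862] [ 0.7   0.52 -0.21  1.57  0.11  1.06  0.31]
34.7333 [ 514.16835015 -370.04482886   75.23362162] [ 0.17477486 -0.4443851  -1.49550083]
True 35.8167 [ 513.95237421 -369.87756583   51.20854678] [-4.71051026e-01  2.12809203e-03  4.39677202e+00] 65.50468799316239
```

View pics/w10.png

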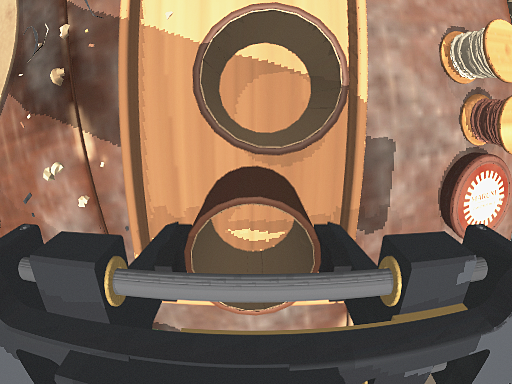

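View pics/s10.png

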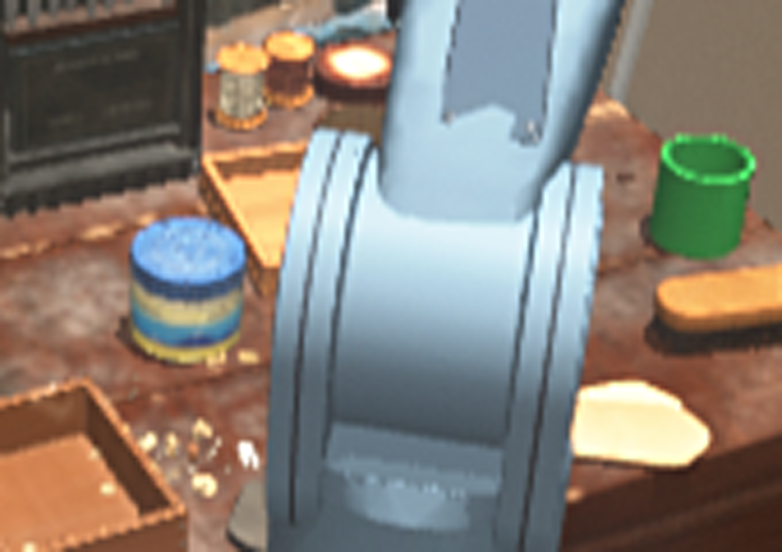

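Run:
```python
from tr import *
from rig import bot
P=bot.get_position()
bot.command_gripper(86); print(bot.get_t(),bot.get_force())
bot.move_l([P[0],P[1],160],vel=80)
bot.movep([420,-310,310],qd(0.05)); snapw(bot,"w11"); 
s=bot.snapshot("top"); cv2.imwrite("pics/t11.png",s["image"][:,:,::-1]); print(bot.get_t())
```

```text
36.4 [-0.08838803 -0.34869216 -0.36137474]
39.1583
```

View pics/w11.png

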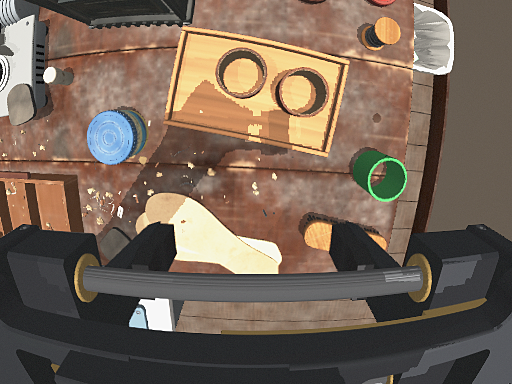

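View pics/t11.png

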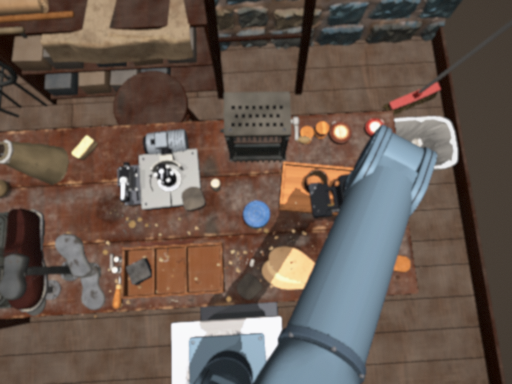

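Run:
```python
from h import *
from rig import bot
bot.movep([430,-130,330],qd(0.05))
bot.movep([500,146,300],qd(0.05)); snapw(bot,"w12"); print(bot.get_t())
s=load("w12.npz"); crop(s["image"],190,90,310,220,4.6,"c12.png")
```

```text
41.075
```

View pics/c12.png

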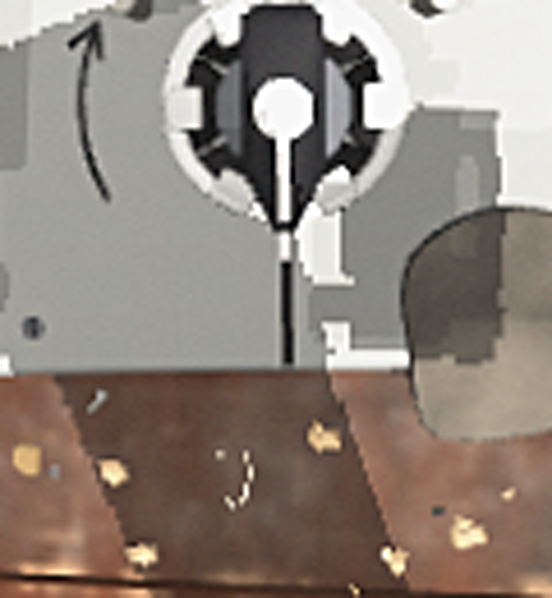

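The knob's white line, from (283,110) to (283,225), runs straight into the table line at (287,265) to (289,362). Handing in.

Run:
```python
from rig import bot
print(bot.get_force(),bot.get_t()); bot.close_job()
```

```text
[ 0.11604671 -0.0332621  -0.14689623] 41.075
the job is handed in; nothing more can be done
```

The worn sleeve is off the drum and standing upright in the wooden tray. The job is handed in at 41 s of robot time.

- **Guard switch:** I pushed the roller towards the drum with the closed fingers, about 30 mm (about 0.6 rad; the click is at 0.5). The click itself has no direct reading. I infer it from the travel and from 5–6 N along the push, rather more than the 3 N stated for the click. The arm was seen back at rest afterwards.
- **Knob:** I turned it about 2.5 rad clockwise in one grip. Before the lift, its line measured within about 0.02 rad of the table's line. A last wrist picture, taken after the sleeve was off, shows the two in line.
- **Sleeve:** I gripped it from left and right of the drum and lifted it 137 mm without snagging. I lowered it onto the tray floor, stopping at 4 N of contact at the expected height, then released it. It stands about 85 mm, centre to centre, from the old sleeve.
- **Bystanders:** In the last pictures the jar, edge roller, heel piece, old sleeve and green look-alike stand where they were.

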